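Wedge the rocking measuring stand

ROBOT

A 7-joint arm with a two-finger parallel gripper is mounted at the origin on the work surface. World frame = base frame: x ahead of the robot, y to its left, z up, the work surface at z = 0. Lengths are in mm, angles in rad, forces in N, time in s.
With the tool pointing down it reaches from about 400 to 875 mm from the base axis. Payload 4.4 kg.
Tool frame: the origin (TCP) lies on the centre line of the jaws, within the pads' length; the fingertips stand 8 mm ahead of it and the grasp point (between the pads) lies 11 mm behind it; x points along the fingers, z is the direction in which the jaws open and shut, and the axes are right-handed (so a half turn about x gives the same grasp; the last joint's range is limited). The gripper opens to 85 mm and grips with 20 to 120 N. Pads are 22 mm wide; open, the fingers measure 114 mm over their backs; the gripper's body (76 mm by 85 mm) begins 54 mm behind the grasp point. The pads swing forward as they close: fully open they stand 13 mm farther back than shut.
Start: joints at [-1.216, 0.628, 0.038, 1.517, -0.027, 0.996, -0.02], TCP at [265.498, 593.32, 239.313] pointing down, gripper open.
Joint ranges: [-3.06, 3.06], [-0.37, 2.12], [-1.25, 1.32], [0.18, 2.47], [-1.1, 4.24], [0.23, 1.98], [-2.94, 2.94]. Speed limits (rad/s): [2.57, 2.57, 3.14, 3.14, 3.14, 3.14, 3.14].

INTERFACE

Orientations are given as [roll, pitch, yaw] about the fixed x, y, z axes, in that order (R = Rz(yaw) Ry(pitch) Rx(roll)).
In Python, from cell import ctrl, get_image, camera_params gives the robot as it stands. The module is installed in compiled form; this text tells all that it offers.
- The arm moves only by the shell command python3 -m handwheel 'ROWS'. ROWS is text: rows parted by semicolons, each of 7 numbers parted by spaces: the opening, from -1 (shut) to 1 (fully open), then the shift along the tool's x, y, z in mm, then the turn, a rotation vector about the tool's x, y, z in rad. In form: grip x y z wx wy wz; .... A call has 1 to 10 rows; each row shifts and turns the pose as measured when the row begins, along the tool's axes as they then stand; what a row does not reach is not made up. A row lasts 1/10 s, in which the tool goes at most 50 mm and 8.59 degrees, less where a joint would pass 70% of its speed; a pose out of reach is approached as far as the arm can. A call with a gripper value outside its range is refused whole. The fingers move at their own pace and stop on an object; the grip force is fixed at half the most. Time passes only in rows, so rows that do not move let the fingers close. It gives the time, the measured TCP pose, the force and the opening at its end, in the units of the state.
- ctrl.read_state(): the state, without advancing time (a new reading comes with each control period).
- get_image(name): name is "scene" or "top" or "wrist"; returns the picture (480x640x3 uint8, blue, green, red); there is no depth.
- camera_params(name): a dict with "fx", "fy", "cx", "cy" (pixels), "eye" and "orientation" of the camera in the world. Camera axes: x right, y up, looking along -z (the intrinsics and any distortion apply to the point x, -y, -z); pixel columns grow to the right and rows downward; lengths in mm; the calibration is good to about 2 mm. A picture is of the moment at which its call begins: read the wrist's pose just before it. camera_params takes no time and is no camera call; for the wrist camera it gives the pose at the moment of the call.
- ctrl.finish_job(): hands the job in, once; it reports no verdict.
The state is a dict: "clock": time; "qpos": joint angles; "qd": joint speeds; "tau": joint torques, N m; "eef_pos": TCP position; "tool_rot": TCP orientation; "force": force on the tool from outside, world axes, zero at the start; "torque": the same for the moment, N m; "width": finger opening in mm.
Only numpy, scipy, OpenCV 4.12 (cv2) and the standard library are available. Lean on these libraries where they do the work, as an engineer would, in place of code of your own. Each camera call takes 0.05 s, during which the arm holds its last target.

TASK

The measuring stand on the steel bench rocks because one of its four feet, the one below the round steel boss, has lost its rubber pad. With the fingertips push the wooden wedge along the bench, thin end first, under that short foot until it is snug and bears the foot, without jacking the stand visibly out of level, shoving it out of place or lifting the wedge. Then press straight down on the boss, firmly (about 10 N) for one second, to check that the rocking has stopped, and leave wedge and stand so, with the things around them undisturbed.

Things in the scene. Friction and masses are not known exactly. Their poses are not given: they have to be found in the camera images.
- stand: heavy grey measuring stand, about 3 kg, loose, level. Base plate 200 (x) x 240 (y) mm, from 25 to 47 mm above the bench, on four feet at x = +-80, y = +-100 mm; three have black rubber pads, the one at +x, +y is bare and hangs in the air. A 200 mm tall post with a dial gauge is at x = -60, y = -80 mm. Origin: centre of the base at bench height; z up
- bare_foot: bare short foot: upright steel stud, 22 mm diameter, under the stand's base plate, fixed to it and sharing its axes; its flat underside hangs 9 mm above the bench. Origin: centre of that underside. The plate reaches 20 mm past the foot's axis to +x and +y. The wedge lies on the foot's +y side
- boss: round steel boss on the base plate straight above the bare foot, 36 mm diameter, 8 mm high, fixed to the stand. Origin: centre of its flat top, 55 mm above the bench. With no wedge below, a press of more than about 6 N here tips the stand onto the bare foot (about 4 degrees)
- wedge: loose wooden wedge, 140 mm long (its x), 64 mm wide (its y), about 60 g; flat underside, top sloping evenly from 20 mm at the thick end (-x) to 2.5 mm at the thin end (+x). Origin: centre of its underside. Lies flat, thin end pointing roughly at the bare foot. Slides with under 1 N when free; once it bears the foot the push climbs to 5 N and more; it stays by friction when let go
- wedge_head (a point): centre of the wedge's thick end face (64 mm wide, 20 mm high), 10 mm above the bench; axes as the wedge. The slope first touches the foot when this point is about 99 mm from the foot's axis (level distance); each 8 mm of further travel lifts the foot 1 mm
- wedge_tip (a point): middle of the wedge's thin end edge; same axes as the wedge
- offcut: bystander: loose wood offcut 110 x 60 x 22 mm, flat on the bench. Origin: centre of its underside
- oil_bottle: bystander: white plastic oil bottle, 48 mm diameter, 120 mm tall. Origin: centre of its underside
- collar: bystander: turned steel collar, 48 mm diameter, 22 mm high. Origin: centre of its underside
Mind the look-alikes: they are no part of the job. What is shaped like the wedge but green or purple is not meant.

How it is judged:
By the outcome, as a careful person would: the job done as asked, in the order asked, and still so for the second after the job is handed in, with the robot touching nothing.
It also fails if it takes over 51 s, if anything falls off the work surface, if the arm or the gripper's body presses on something with over 40 N, if the wrist force passes 120 N, or if a joint passes its speed limit or range.

## Working session

There is one attempt and no reset: what is moved stays moved. The work goes in short steps, Python scripts to look and compute and a shell command to move; the robot and the scene stay as the last step left them, time stands still between calls to the robot, and variables do not carry over. Pictures are saved under pics/ and viewed, and the job is handed in when it is done.

```bash
mkdir -p pics; ls; python3 - <<'E'
from cell import ctrl,get_image,camera_params
import cv2
s=ctrl.read_state()
for k,v in s.items(): print(k,v)
for n in ["scene","top","wrist"]:
    print(n,camera_params(n)); cv2.imwrite(f"pics/{n}0.png",get_image(n))
E
```

```text
pics
clock 0.0
qpos [-1.21581037  0.62938063  0.03846651  1.51837503 -0.02697747  0.99630205
 -0.02000127]
qd [-0.00108065 -0.00020659 -0.00056331  0.00077096  0.00108988 -0.00090994
  0.00213544]
tau [ 3.88884891e-04 -5.63403511e+01  1.22620605e+00 -1.93445992e+01
  1.10840620e-02  1.08300606e-02 -6.90505615e-06]
eef_pos [265.25091902 592.73826991 238.36493157]
tool_rot [-3.11022207  1.56884989 -1.96022074]
force [-0.24951701  0.11552905 -0.66867322]
torque [-0.00097149  0.01621011 -0.01837335]
width 85.29678649820848
scene {'fx': 572.2132746774505, 'fy': 572.2132746774505, 'cx': 315.0947804971241, 'cy': 244.14842163182877, 'eye': array([1216.30665917,  672.76079353,  905.76124499]), 'orientation': array([ 0.79169021, -0.00740074,  2.30060444])}
top {'fx': 580.8600703568636, 'fy': 580.8600703568636, 'cx': 316.8926554932398, 'cy': 238.31566846812547, 'eye': array([ 445.24376828,  112.0121872 , 1092.740996  ]), 'orientation': array([ 0.12823279,  0.00677243, -1.56100026])}
wrist {'fx': 414.3700320285951, 'fy': 414.3700320285951, 'cx': 324.10175922655185, 'cy': 232.55588283644443, 'eye': array([201.83928268, 623.13786041, 372.809764  ]), 'orientation': array([-2.79254051e-01,  4.76450622e-04,  1.14965613e+00])}
```

View pics/top0.png

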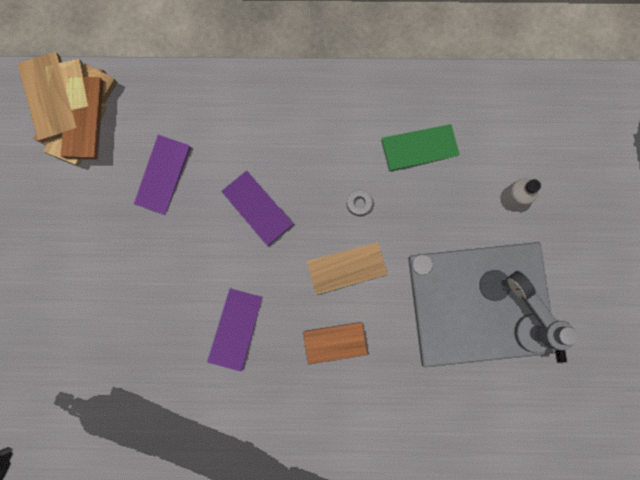

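View pics/scene0.png

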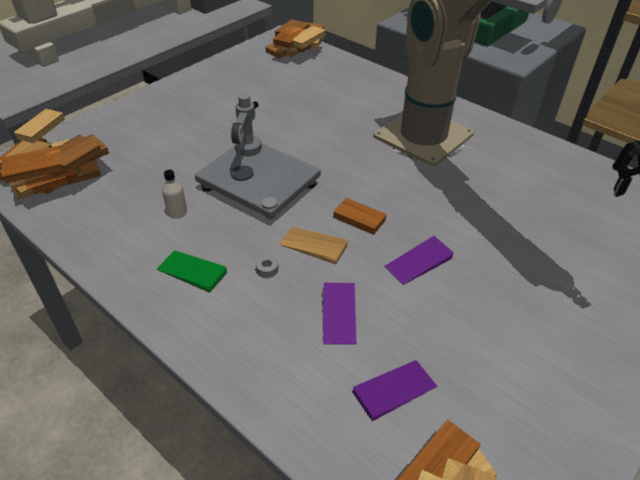

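View pics/wrist0.png

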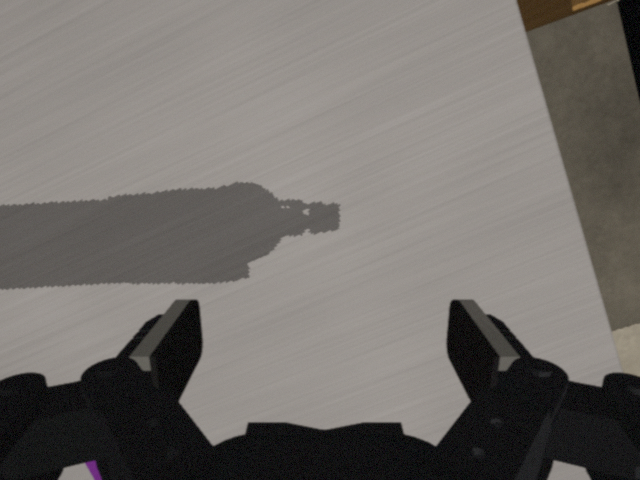

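```bash
cat > h.py <<'E'
import numpy as np,cv2
from scipy.spatial.transform import Rotation as Ro
from cell import ctrl,get_image,camera_params
def R(o): return Ro.from_euler('xyz',o).as_matrix()
def proj(P,c):
    p=(np.atleast_2d(P)-c['eye'])@R(c['orientation'])
    return np.c_[c['cx']+c['fx']*p[:,0]/-p[:,2], c['cy']+c['fy']*(-p[:,1])/-p[:,2]]
def back(u,v,z,c):
    d=R(c['orientation'])@np.array([(u-c['cx'])/c['fx'],-(v-c['cy'])/c['fy'],-1])
    return c['eye']+d*(z-c['eye'][2])/d[2]
E
python3 - <<'E'
import cv2
a=cv2.imread('pics/top0.png')[180:300,290:450]; cv2.imwrite('pics/topz.png',cv2.resize(a,None,fx=5,fy=5,interpolation=cv2.INTER_CUBIC))
a=cv2.imread('pics/scene0.png')[160:300,220:400]; cv2.imwrite('pics/scenez.png',cv2.resize(a,None,fx=4,fy=4,interpolation=cv2.INTER_CUBIC))
E
```

```text
(no output)
```

View pics/topz.png

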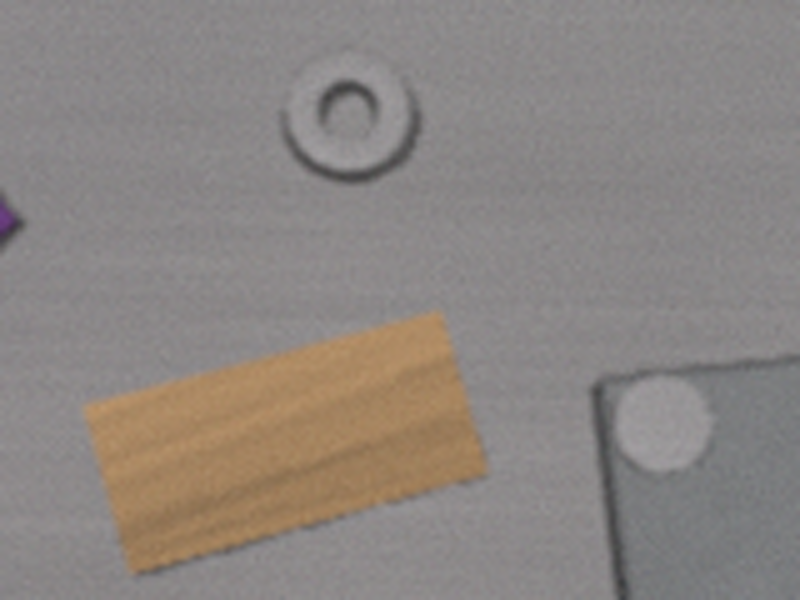

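View pics/scenez.png

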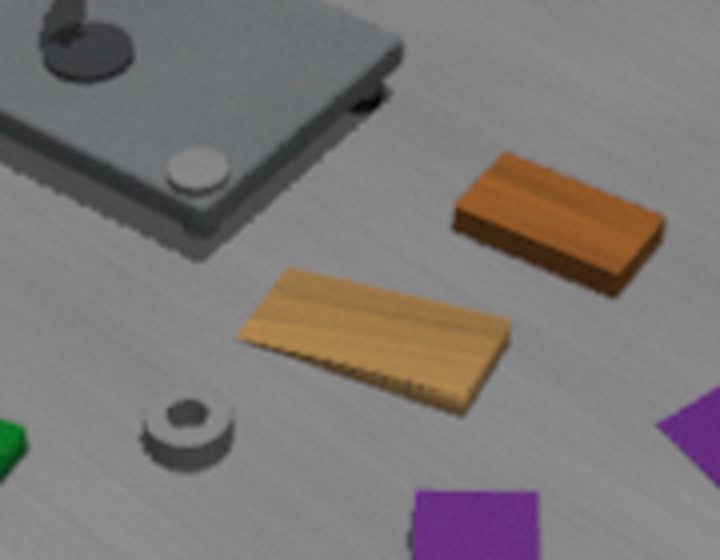

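```bash
cat > m.py <<'E'
from h import *
def tz(x,y,f,ox,oy): return (x+.5)/f-.5+ox,(y+.5)/f-.5+oy
ct=camera_params('top');cs=camera_params('scene')
def show(lbl,c,f,o,pts):
    out=[]
    for (x,y,z) in pts:
        u,v=tz(x,y,f,*o);out.append(back(u,v,z,c)[:2])
    print(lbl,np.round(out,1).tolist()); return np.array(out)
E
python3 - <<'E'
from m import *
o=(290,180)
w=show('wedge top: thickL thickR thinL thinR',ct,5,o,[(85,405,20),(135,575,20),(443,312,2.5),(488,472,2.5)])
b=show('boss',ct,5,o,[(663,422,55)])
o=(220,160)
w2=show('wedge sc thin(-x),thin(+x),thick-x,thick+x',cs,4,o,[(292,268,2.5),(238,337,2.5),(511,319,20),(465,402,20)])
b2=show('boss sc',cs,4,o,[(198,170,55)])
show('collar',cs,4,o,[(188,414,22)]);show('collar top',ct,5,(290,180),[(349,115,22)])
# stand plate edges in top, z=47 full-res approx
print([back(u,v,47,ct)[:2].round(1).tolist() for u,v in [(410,256),(541,243),(554,354),(422,366)]])
for W in (w,w2[[3,2,1,0]]):
    head=(W[0]+W[1])/2; tip=(W[2]+W[3])/2; d=tip-head
    print(head,tip,np.hypot(*d),np.degrees(np.arctan2(d[1],d[0])),np.hypot(*(W[0]-W[1])),np.hypot(*(W[2]-W[3])))
E
```

```text
wedge top: thickL thickR thinL thinR [[541.7, 139.3], [479.1, 120.1], [579.8, 4.9], [519.4, -11.8]]
boss [[534.3, -68.5]]
wedge sc thin(-x),thin(+x),thick-x,thick+x [[522.0, -9.2], [583.8, 7.5], [483.9, 122.7], [549.8, 145.1]]
boss sc [[538.8, -65.8]]
collar [[656.9, 42.9]]
collar top [[651.4, 41.7]]
[[549.3, -48.1], [575.1, -285.0], [377.9, -300.1], [354.7, -67.1]]
[510.39823099 129.72299468] [549.59022427  -3.46627711] 138.8358543622206 -73.60306469237176 65.43115250742262 62.59124127299024
[516.83268718 133.85371489] [552.90537102  -0.8716393 ] 139.4709990733755 -75.01066070304302 69.58965406269667 63.952011163538465
```

```bash
cat >> h.py <<'E'
def go(target,rotz_dir=None,s=None):
    """target mm, heading deg of tool y(sign chosen) ; prints shift in tool axes and turn about tool x"""
    s=s or ctrl.read_state(); T=R(s['tool_rot']); d=T.T@(np.array(target)-s['eef_pos'])
    print('pos',s['eef_pos'].round(1),'shift tool',d.round(1),'tooly heading',np.degrees(np.arctan2(T[1,1],T[0,1])).round(2),'toolx',T[:,0].round(4),'clock',round(s['clock'],2),'F',s['force'].round(2))
    if rotz_dir is not None:
        y=np.array([np.cos(np.radians(rotz_dir)),np.sin(np.radians(rotz_dir)),0]);x=np.array([0,0,-1.])
        D=np.c_[x,y,np.cross(x,y)]
        print('turn rotvec tool',Ro.from_matrix(T.T@D).as_rotvec().round(3))
    return d
E
python3 - <<'E'
from h import *
hd=np.array([513.6,131.8]);u=np.array([np.cos(np.radians(-74.3)),np.sin(np.radians(-74.3))])
t=hd-u*45
go([*t,120],-74.3);go([*t,120],180-74.3)
print(R(ctrl.read_state()['tool_rot']).round(3),t)
E
```

```text
pos [265.3 592.9 238.6] shift tool [ 119.  -386.2 -284.7] tooly heading 155.89 toolx [-6.0e-04 -1.3e-03 -1.0e+00] clock 0.15 F [ 0.41 -0.07  0.07]
turn rotvec tool [-2.266e+00 -1.000e-03 -2.000e-03]
pos [265.3 592.9 238.6] shift tool [ 119.  -386.2 -284.7] tooly heading 155.89 toolx [-6.0e-04 -1.3e-03 -1.0e+00] clock 0.15 F [ 0.41 -0.07  0.07]
turn rotvec tool [ 0.876 -0.001  0.001]
[[-0.001 -0.913  0.408]
 [-0.001  0.408  0.913]
 [-1.     0.    -0.001]] [501.42297993 175.12112859]
```

```bash
python3 -m handwheel '-0.3 0 0 0 0.146 0 0;-0.3 0 0 0 0.146 0 0;-0.3 0 0 0 0.146 0 0;-0.3 0 0 0 0.146 0 0;-0.3 0 0 0 0.146 0 0;-0.3 0 0 0 0.146 0 0;-0.3 0 0 0 0 0 0'; python3 -c "
from h import *
go([501.4,175.1,120],105.7)"
```

```text
clock: 0.85
eef_pos: [264.5, 591.2, 235.8]
tool_rot: [-2.302, 1.564, -2.053]
force: [-0.4, 0.7, -0.3]
width: 29.6
pos [264.5 591.2 235.8] shift tool [ 117.6 -460.9  128. ] tooly heading 104.23 toolx [-0.0033 -0.0063 -1.    ] clock 0.85 F [-0.37  0.68 -0.26]
turn rotvec tool [-0.026 -0.005  0.005]
```

```bash
python3 -m handwheel '-0.3 10 -46 12.8 -0.026 0 0;-0.3 10 -46 12.8 0 0 0;-0.3 10 -46 12.8 0 0 0;-0.3 10 -46 12.8 0 0 0;-0.3 10 -46 12.8 0 0 0;-0.3 10 -46 12.8 0 0 0;-0.3 10 -46 12.8 0 0 0;-0.3 10 -46 12.8 0 0 0;-0.3 10 -46 12.8 0 0 0;-0.3 10 -46 12.8 0 0 0'; python3 -c "
from h import *
go([501.4,175.1,120],105.7)"
```

```text
clock: 1.85
eef_pos: [522.7, 188.5, 131.6]
tool_rot: [1.99, 1.566, 2.328]
force: [2.5, -0.2, -0.0]
width: 29.9
pos [522.7 188.5 131.6] shift tool [ 11.7  -5.6 -24.6] tooly heading 109.32 toolx [-0.0035  0.0037 -1.    ] clock 1.85 F [ 2.5  -0.15 -0.01]
turn rotvec tool [ 0.063 -0.002 -0.005]
```

```bash
python3 -m handwheel '-0.3 6 -3 -12 0.06 0 0;-0.3 6 -3 -12 0 0 0;-0.3 0 0 0 0 0 0;-0.3 0 0 0 0 0 0'; python3 -c "
from h import *
go([501.4,175.1,120],105.7)
c=camera_params('wrist');np.save('wc.npy',c,allow_pickle=True)
cv2.imwrite('pics/w1.png',get_image('wrist'))
f=[513.6,131.8]
print(proj([[513.6,131.8,20],[551,-2,2.5],[536.5,-67,55],[482.5,121.4,20],[546,142,20]],c).round(0))"
```

```text
clock: 2.25
eef_pos: [507.0, 164.0, 118.2]
tool_rot: [-2.793, 1.57, -2.522]
force: [-0.2, -0.5, -0.1]
width: 30.2
pos [507.  164.  118.2] shift tool [-1.8 12.2 -2.4] tooly heading 105.52 toolx [-7.e-04 -5.e-04 -1.e+00] clock 2.25 F [-0.24 -0.49 -0.15]
turn rotvec tool [-0.003 -0.001  0.   ]
[[319. 292.]
 [320. 455.]
 [272. 591.]
 [265. 295.]
 [375. 290.]]
```

View pics/w1.png

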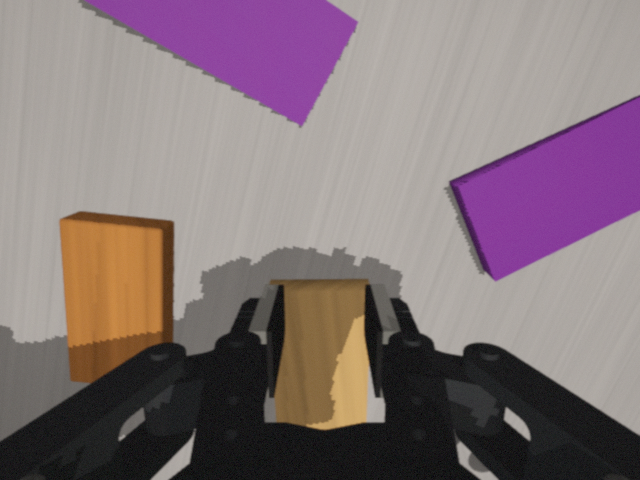

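```bash
python3 -m handwheel '-0.3 35 0 -2 0 0 0;-0.3 35 0 0 0 0 0;-0.3 20 0 0 0 0 0;-0.3 8 0 0 0 0 0;-0.3 3 0 0 0 0 0;-0.3 0 0 0 0 0 0'; python3 -c "
from h import *
go([501.4,175.1,15],105.7)
cv2.imwrite('pics/w2.png',get_image('wrist'))
cv2.imwrite('pics/s2.png',cv2.resize(get_image('scene')[160:300,220:400],None,fx=4,fy=4,interpolation=2))
"
```

```text
clock: 2.9
eef_pos: [510.8, 172.1, 17.6]
tool_rot: [0.306, 1.558, 0.592]
force: [-0.5, -0.1, -0.3]
width: 29.7
pos [510.8 172.1  17.6] shift tool [ 2.5  5.5 -8.2] tooly heading 106.39 toolx [ 0.0104  0.007  -0.9999] clock 2.9 F [-0.52 -0.08 -0.34]
turn rotvec tool [ 0.012  0.012 -0.004]
```

View pics/w2.png

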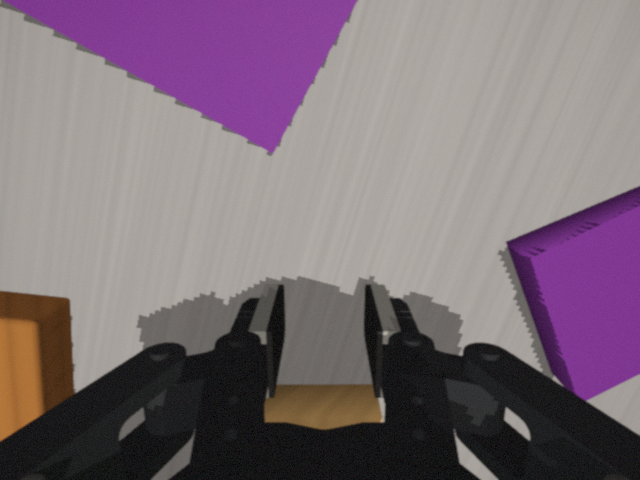

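View pics/s2.png

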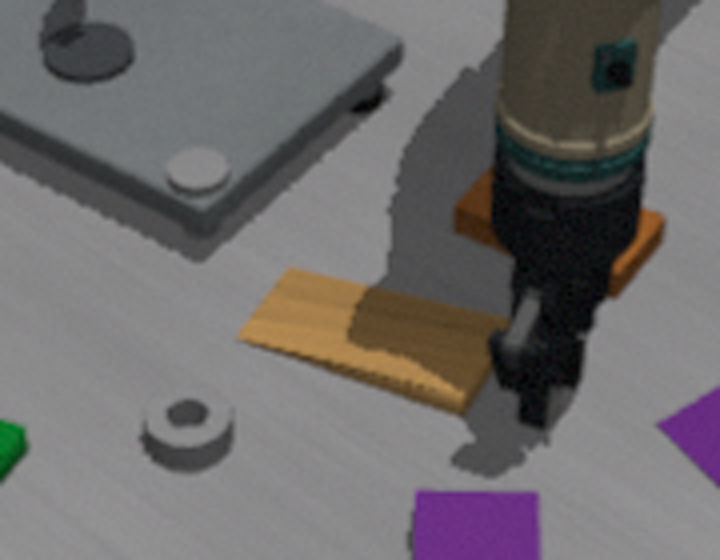

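```bash
python3 -m handwheel '-0.3 2 0 -5 0.012 0.012 -0.004;-0.3 1 0 -4 0 0 0;-0.3 0 -2 0 0 0 0;-0.3 0 -2 0 0 0 0'; python3 -c "
from h import *
go([501.4,175.1,15],105.7)
"
```

```text
clock: 3.4
eef_pos: [504.3, 166.2, 17.4]
tool_rot: [-0.044, 1.566, 0.229]
force: [0.2, -0.5, -0.2]
width: 29.5
pos [504.3 166.2  17.4] shift tool [ 2.4  9.4 -0.4] tooly heading 105.66 toolx [ 0.0043  0.001  -1.    ] clock 3.4 F [ 0.23 -0.48 -0.24]
turn rotvec tool [-0.001  0.004  0.   ]
```

```bash
python3 -m handwheel '-0.3 3 -3 0 0 0 0;-0.3 2 -3 0 0 0 0;-0.3 1 -3 0 0 0 0;-0.3 0 -3 0 0 0 0;-0.3 0 -3 0 0 0 0'; python3 -c "
from h import *
go([501.4,175.1,13],105.7)
cv2.imwrite('pics/w3.png',get_image('wrist')[240:])
"
```

```text
clock: 3.9
eef_pos: [509.2, 149.9, 11.0]
tool_rot: [-0.104, 1.566, 0.169]
force: [1.0, -0.2, 1.1]
width: 29.9
pos [509.2 149.9  11. ] shift tool [-2.  26.4 -0.7] tooly heading 105.61 toolx [ 4.7e-03  8.0e-04 -1.0e+00] clock 3.9 F [ 0.99 -0.22  1.07]
turn rotvec tool [-0.002  0.005  0.   ]
```

View pics/w3.png

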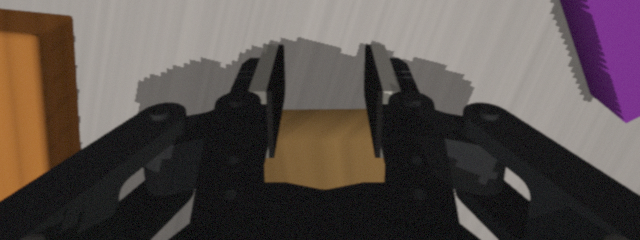

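```bash
python3 -c "
from h import *
s=ctrl.read_state();T=R(s['tool_rot']);c=camera_params('wrist')
for p in [(8,11,15),(8,-11,15),(-14,11,15),(-14,-11,15),(0,-11,15),(0,11,15)]: print(p,proj(s['eef_pos']+T@np.array(p),c).round(0))
for z in (20,0):
  for v in (346,350,354): print(z,v,'tooly of edge',(T.T@(back(325,v,z,c)-s['eef_pos'])).round(1), back(325,v,z,c).round(1))
"
```

```text
(8, 11, 15) [[363. 284.]]
(8, -11, 15) [[361. 337.]]
(-14, 11, 15) [[369. 311.]]
(-14, -11, 15) [[367. 371.]]
(0, -11, 15) [[363. 348.]]
(0, 11, 15) [[365. 293.]]
20 346 tooly of edge [-9.  -4.7  1.1] [511.6 144.8  20. ]
20 350 tooly of edge [-9.  -6.3  1.1] [512.  143.3  20. ]
20 354 tooly of edge [-9.  -7.8  1.1] [512.4 141.8  20. ]
0 346 tooly of edge [ 11.  -16.9   1.1] [515.  133.2   0. ]
0 350 tooly of edge [ 11.  -18.7   1.1] [515.5 131.4   0. ]
0 354 tooly of edge [ 11.  -20.5   1.1] [516.  129.7   0. ]
```

```bash
python3 -m handwheel '-0.3 -1 -3 0 0 0 0;-0.3 -1 -3 0 0 0 0;-0.3 0 -3 0 0 0 0;-0.3 0 -3 0 0 0 0;-0.3 0 0 0 0 0 0'; python3 -c "
from h import *
go([501.4,175.1,13],105.7)
s=ctrl.read_state();T=R(s['tool_rot']);c=camera_params('wrist')
for v in (340,350,360): print(v,(T.T@(back(325,v,0,c)-s['eef_pos'])).round(1))
cv2.imwrite('pics/w4.png',cv2.resize(get_image('wrist')[260:440,220:430],None,fx=3,fy=3))
"
```

```text
clock: 4.45
eef_pos: [513.0, 136.5, 13.4]
tool_rot: [-0.184, 1.566, 0.088]
force: [-0.1, -0.4, 0.0]
width: 29.6
pos [513.  136.5  13.4] shift tool [ 0.4 40.3 -0.8] tooly heading 105.55 toolx [ 5.2e-03  5.0e-04 -1.0e+00] clock 4.45 F [-0.11 -0.36  0.02]
turn rotvec tool [-0.003  0.005  0.001]
340 [ 13.4 -15.6   1.1]
350 [ 13.4 -20.2   1.1]
360 [ 13.4 -24.8   1.1]
```

View pics/w4.png

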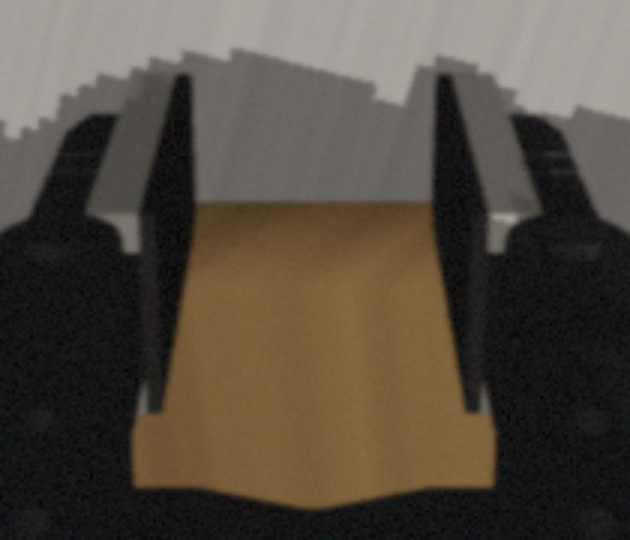

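```bash
python3 -m handwheel '-0.3 0 -5 0 0.016 0 0;-0.3 0 -5 0 0.016 0 0;-0.3 0 -5 0 0.016 0 0;-0.3 0 -5 0 0.016 0 0;-0.3 0 -5 0 0.016 0 0;-0.3 0 -5 0 0.016 0 0;-0.3 0 0 0 0 0 0'; python3 -c "
from h import *
go([538.5,-67.6,13])
s=ctrl.read_state();T=R(s['tool_rot']);c=camera_params('wrist')
cv2.imwrite('pics/w5.png',cv2.resize(get_image('wrist')[260:440,220:430],None,fx=3,fy=3))
cv2.imwrite('pics/t5.png',cv2.resize(get_image('top')[180:300,290:450],None,fx=5,fy=5,interpolation=2))
"
```

```text
clock: 5.2
eef_pos: [520.4, 104.9, 13.4]
tool_rot: [-0.07, 1.565, 0.097]
force: [-0.1, 0.5, 0.7]
width: 29.9
pos [520.4 104.9  13.4] shift tool [   0.4 -173.1  -10.8] tooly heading 99.56 toolx [ 5.3e-03  5.0e-04 -1.0e+00] clock 5.2 F [-0.12  0.55  0.74]
```

View pics/w5.png

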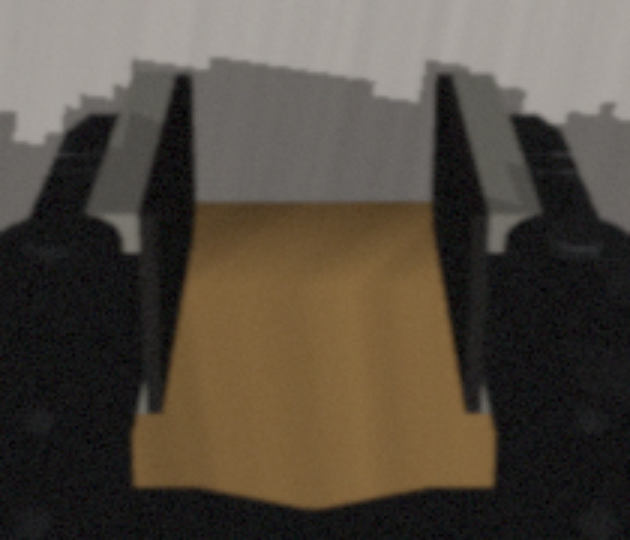

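View pics/t5.png

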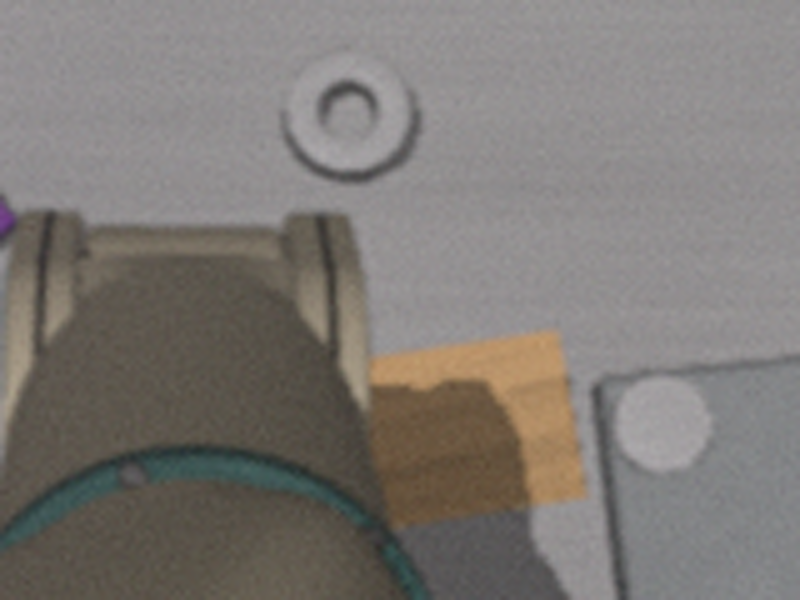

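```bash
python3 - <<'E'
from m import *
o=(290,180)
b=show('boss',ct,5,o,[(663,422,55)])[0]
t=show('tip',ct,5,o,[(560,331,2.5),(588,495,2.5)]).mean(0)
s=ctrl.read_state();T=R(s['tool_rot']);
print(t, (T.T@np.r_[b-t,0]).round(1),(T.T@np.r_[t-s['eef_pos'][:2],0]).round(1))
E
```

```text
boss [[534.3, -68.5]]
tip [[572.9, -39.3], [511.1, -49.2]]
[542.03811369 -44.21813377] [ -0.1 -22.6 -11.7] [-1.000e-01 -1.515e+02 -3.600e+00]
```

```bash
python3 -m handwheel '-0.3 0 -5 0 0.011 0 0;-0.3 0 -5 0 0.011 0 0;-0.3 0 -5 0 0.011 0 0;-0.3 0 -5 0 0.011 0 0;-0.3 0 -5 0 0.011 0 0;-0.3 0 -5 0 0.011 0 0;-0.3 0 -5 0 0.011 0 0;-0.3 0 -5 0 0.008 0 0;-0.3 0 0 0 0 0 0'; python3 -c "
from h import *
go([538.5,-67.6,13])
cv2.imwrite('pics/w6.png',cv2.resize(get_image('wrist')[260:440,220:430],None,fx=3,fy=3))
cv2.imwrite('pics/t6.png',cv2.resize(get_image('top')[180:300,290:450],None,fx=5,fy=5,interpolation=2))
cv2.imwrite('pics/s6.png',cv2.resize(get_image('scene')[160:300,220:400],None,fx=4,fy=4,interpolation=2))
"
```

```text
clock: 6.2
eef_pos: [525.7, 62.9, 13.3]
tool_rot: [0.173, 1.566, 0.249]
force: [-0.4, 0.2, -2.1]
width: 29.8
pos [525.7  62.9  13.3] shift tool [   0.2 -131.1    2.8] tooly heading 94.38 toolx [ 0.005   0.0013 -1.    ] clock 6.2 F [-0.35  0.25 -2.11]
```

View pics/s6.png

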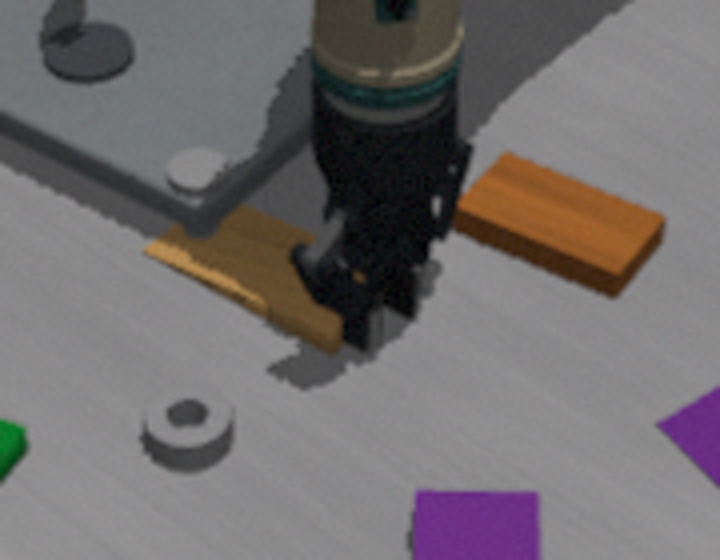

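View pics/t6.png

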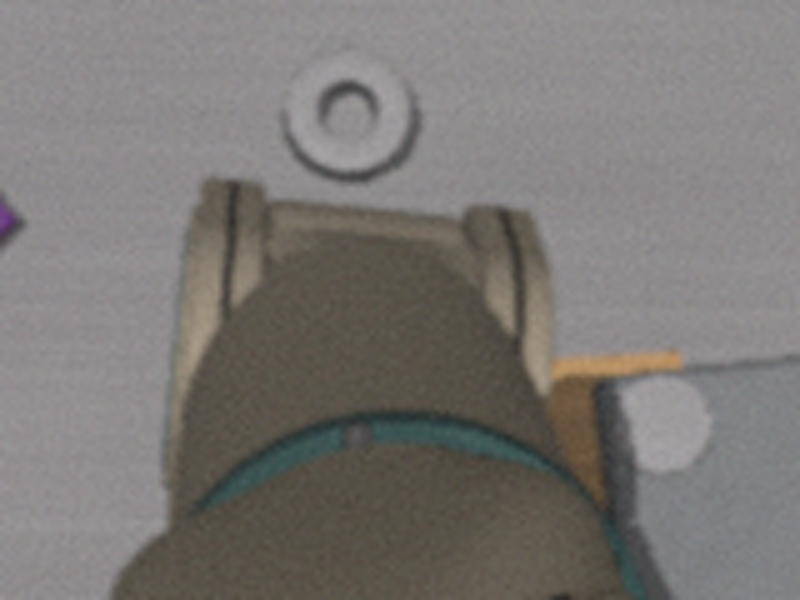

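View pics/w6.png

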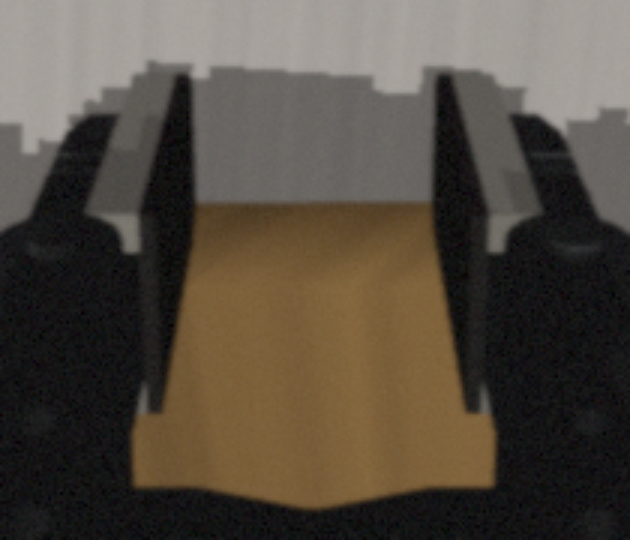

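```bash
python3 - <<'E'
from m import *
s=ctrl.read_state();T=R(s['tool_rot']);
for n,c,f,o,B,C in (('top',ct,5,(290,180),(663,422,55),(682,352,2.5)),('sc',cs,4,(220,160),(198,170,55),(146,248,2.5))):
    b,t=show(n,c,f,o,[B,C]); print((T.T@np.r_[b-t,0]).round(1),'tip corner rel tcp',(T.T@np.r_[t-s['eef_pos'][:2],0]).round(1))
E
```

```text
top [[534.3, -68.5], [565.4, -85.1]]
[ -0.1  19.  -29.6] tip corner rel tcp [-1.00e-01 -1.52e+02  2.81e+01]
sc [[538.8, -65.8], [566.9, -84.1]]
[ -0.1  20.5 -26.6] tip corner rel tcp [-1.000e-01 -1.512e+02  2.970e+01]
```

```bash
python3 -m handwheel '-0.3 0 -4 0 -0.005 0 0;-0.3 0 -4 0 -0.005 0 0;-0.3 0 -4 0 0 0 0;-0.3 0 -3 0 0 0 0;-0.3 0 -2 0 0 0 0;-0.3 0 0 0 0 0 0'; python3 -c "
from h import *
go([538.5,-67.6,13])
"
```

```text
clock: 6.95
eef_pos: [527.0, 46.7, 13.2]
tool_rot: [0.414, 1.565, 0.505]
force: [0.7, -0.2, -0.3]
width: 29.9
pos [527.   46.7  13.2] shift tool [  -0.  -114.8    1.1] tooly heading 95.19 toolx [ 0.0047  0.0026 -1.    ] clock 6.95 F [ 0.72 -0.17 -0.31]
```

```bash
python3 -m handwheel '-0.3 0 -1 0 0 0 0;-0.3 0 -1 0 0 0 0'; python3 -c "
from h import *
go([538.5,-67.6,13])
"
```

```text
clock: 7.15
eef_pos: [527.1, 44.8, 13.2]
tool_rot: [0.469, 1.565, 0.56]
force: [0.3, 0.1, -0.5]
width: 30.1
pos [527.1  44.8  13.2] shift tool [-1.00e-01 -1.13e+02  1.10e+00] tooly heading 95.2 toolx [ 0.0046  0.0029 -1.    ] clock 7.15 F [ 0.3   0.1  -0.51]
```

```bash
python3 -m handwheel '-0.3 0 -1 0 0 0 0';python3 -m handwheel '-0.3 0 -1 0 0 0 0';python3 -m handwheel '-0.3 0 -1 0 0 0 0'
```

```text
clock: 7.25
eef_pos: [527.3, 43.9, 13.2]
tool_rot: [0.478, 1.565, 0.569]
force: [0.5, 1.1, 0.1]
width: 30.0
clock: 7.35
eef_pos: [527.3, 43.0, 13.2]
tool_rot: [0.492, 1.565, 0.584]
force: [-0.1, 0.0, 0.8]
width: 29.8
clock: 7.45
eef_pos: [527.4, 42.0, 13.2]
tool_rot: [0.511, 1.565, 0.602]
force: [0.0, 0.9, -0.2]
width: 29.9
```

```bash
python3 -m handwheel '-0.3 0 -1 0 0 0 0'|sed -n '2p;4p';python3 -m handwheel '-0.3 0 -1 0 0 0 0'|sed -n '2p;4p';python3 -m handwheel '-0.3 0 -1 0 0 0 0'|sed -n '2p;4p'
```

```text
eef_pos: [527.5, 41.0, 13.2]
force: [0.1, -0.1, 0.6]
eef_pos: [527.6, 39.9, 13.2]
force: [-0.4, 0.9, 1.2]
eef_pos: [527.7, 39.2, 13.2]
force: [0.6, 2.6, 0.6]
```

```bash
python3 -m handwheel '-0.3 0 -1 0 0 0 0'|sed -n '2p;4p';python3 -m handwheel '-0.3 0 -1 0 0 0 0'|sed -n '2p;4p'
```

```text
eef_pos: [527.7, 38.7, 13.2]
force: [0.4, 1.8, 0.9]
eef_pos: [527.7, 38.6, 13.2]
force: [-0.2, 2.9, 0.5]
```

```bash
python3 -m handwheel '-0.3 0 -1.5 0 0 0 0'|sed -n '2p;4p';python3 -m handwheel '-0.3 0 -2 0 0 0 0'|sed -n '2p;4p'
```

```text
eef_pos: [527.7, 38.1, 13.2]
force: [-0.1, 4.6, 0.8]
eef_pos: [527.7, 37.7, 13.2]
force: [-1.2, 6.6, 1.4]
```

```bash
python3 -m handwheel '-0.3 0 -2.2 0 0 0 0'|sed -n '2p;4p'; python3 -c "
from h import *
go([538.5,-67.6,13])
cv2.imwrite('pics/s7.png',cv2.resize(get_image('scene')[160:300,170:350],None,fx=4,fy=4,interpolation=2))
"
```

```text
eef_pos: [527.7, 37.5, 13.2]
force: [-0.9, 7.5, 1.3]
pos [527.7  37.5  13.2] shift tool [  -0.8 -105.7    0.6] tooly heading 95.55 toolx [ 0.0026  0.0106 -0.9999] clock 8.25 F [-0.88  7.46  1.26]
```

View pics/s7.png

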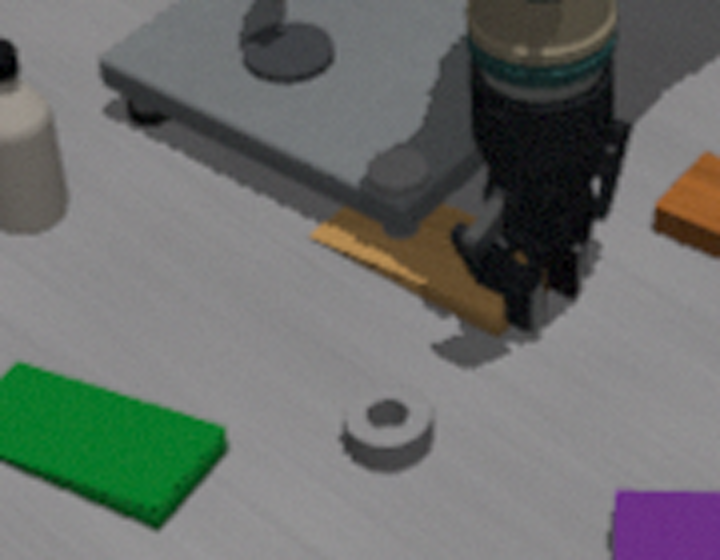

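```bash
python3 -m handwheel '-0.3 0 5 0 0 0 0;-0.3 0 10 0 0 0 0;-0.3 0 15 0 0 0 0;-0.3 -30 10 0 0 0 0;-1 -45 0 0 0 0 0;-1 -45 0 0 0 0 0;-1 0 0 0 0 0 0;-1 0 0 0 0 0 0'; python3 -c "
from h import *
go([538.5,-67.6,100],95)
cv2.imwrite('pics/t8.png',cv2.resize(get_image('top')[180:300,290:450],None,fx=5,fy=5,interpolation=2))
cv2.imwrite('pics/s8.png',cv2.resize(get_image('scene')[160:300,170:350],None,fx=4,fy=4,interpolation=2))
"
```

```text
clock: 9.1
eef_pos: [522.9, 76.0, 136.5]
tool_rot: [1.19, 1.566, 1.283]
force: [-0.1, 0.3, -0.4]
width: 0.1
pos [522.9  76.  136.5] shift tool [  35.8 -144.6    2. ] tooly heading 95.38 toolx [ 0.0014  0.0047 -1.    ] clock 9.1 F [-0.07  0.3  -0.44]
turn rotvec tool [ 0.007  0.002 -0.005]
```

View pics/s8.png

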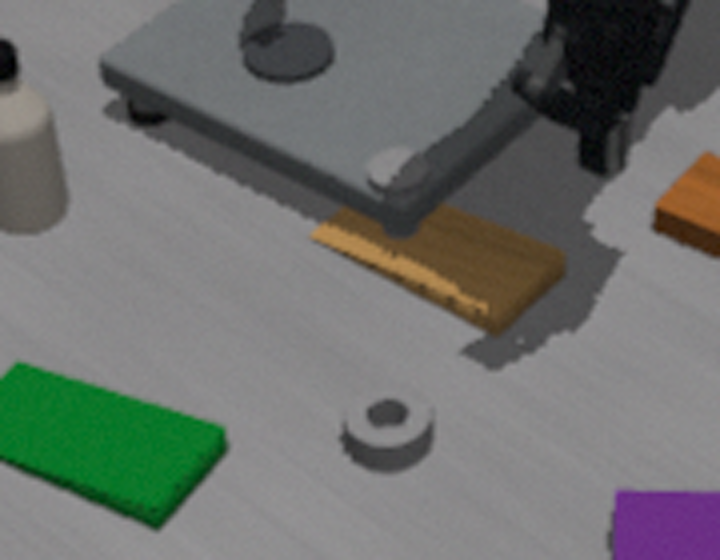

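View pics/t8.png

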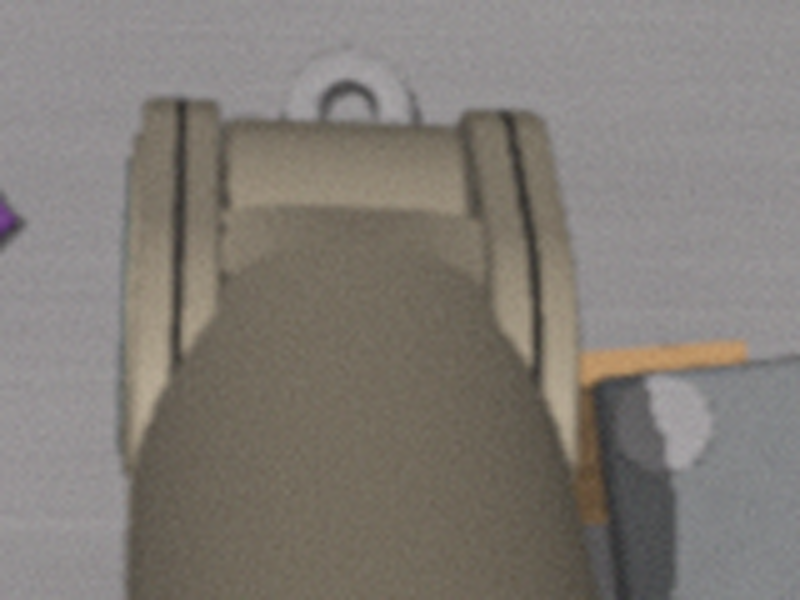

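```bash
python3 -m handwheel '-1 5 -36 0 0 0 0;-1 5 -36 0 0 0 0;-1 5 -36 1 0 0 0;-1 5 -30 1 0 0 0;-1 0 0 0 0 0 0;-1 0 0 0 0 0 0'; python3 -c "
from h import *
go([537.3,-67.3,80],95)
cv2.imwrite('pics/w9.png',get_image('wrist'))
s=ctrl.read_state();T=R(s['tool_rot']);c=camera_params('wrist')
print(proj([537.3,-67.3,55],c),proj(s['eef_pos']+T@[8,0,0],c))
"
```

```text
clock: 9.8
eef_pos: [533.9, -64.6, 105.8]
tool_rot: [2.687, 1.557, 2.783]
force: [0.7, 0.4, -0.6]
width: -0.2
pos [533.9 -64.6 105.8] shift tool [25.8 -3.2  3.4] tooly heading 95.51 toolx [-0.0133  0.005  -0.9999] clock 9.8 F [ 0.67  0.37 -0.62]
turn rotvec tool [ 0.009 -0.013 -0.006]
[[331.14326437 275.82282836]] [[322.91108716 310.9172178 ]]
```

View pics/w9.png

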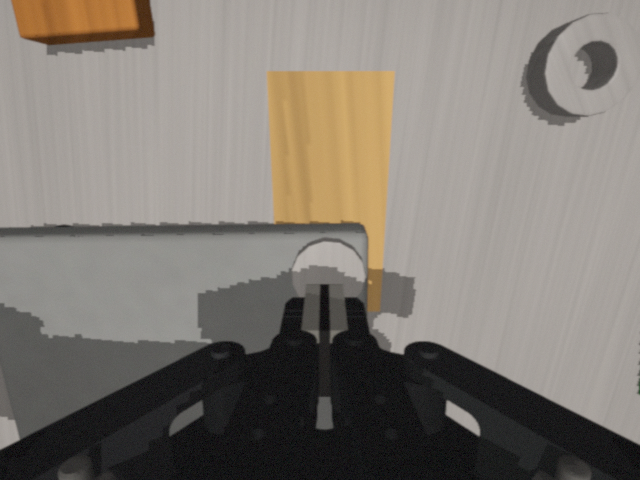

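```bash
python3 -m handwheel '-1 5 -2 2 0.009 -0.013 -0.006;-1 5 -1 1.5 0 0 0;-1 5 0 0 0 0 0;-1 0 0 0 0 0 0;-1 0 0 0 0 0 0'; python3 -c "
from h import *
go([537.3,-67.3,65],95)
cv2.imwrite('pics/w10.png',get_image('wrist'))
s=ctrl.read_state();T=R(s['tool_rot']);c=camera_params('wrist')
print(proj([537.3,-67.3,55],c),proj(s['eef_pos']+T@[8,0,0],c))
"
```

```text
clock: 10.35
eef_pos: [537.1, -62.9, 88.4]
tool_rot: [2.243, 1.569, 2.336]
force: [-0.4, -0.3, -0.6]
width: 0.1
pos [537.1 -62.9  88.4] shift tool [23.4 -4.4 -0.2] tooly heading 95.33 toolx [-0.0011  0.0012 -1.    ] clock 10.35 F [-0.38 -0.33 -0.6 ]
turn rotvec tool [ 0.006 -0.001 -0.001]
[[322.70447633 293.96079392]] [[322.90463073 310.90979743]]
```

View pics/w10.png

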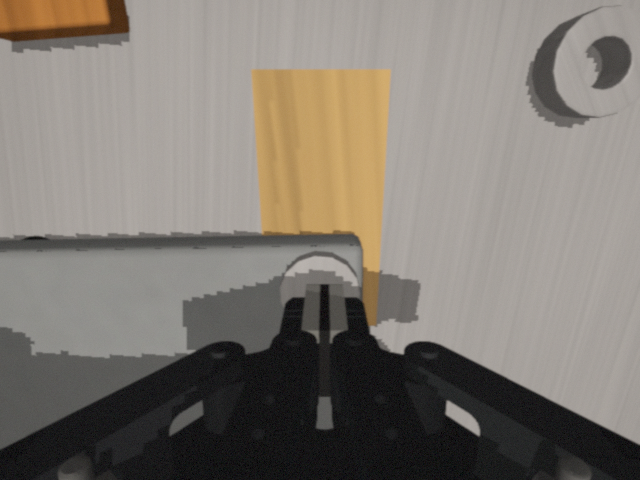

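```bash
python3 -m handwheel '-1 5 -4 -1 0 0 0;-1 6 -1 0 0 0 0;-1 4 0 0 0 0 0;-1 2 0 0 0 0 0;-1 0 0 0 0 0 0'; python3 -c "
from h import *
go([536.8,-67.3,63],95)
"
```

```text
clock: 10.9
eef_pos: [536.7, -68.5, 70.2]
tool_rot: [1.953, 1.57, 2.046]
force: [-0.8, -0.3, 0.2]
width: 0.4
pos [536.7 -68.5  70.2] shift tool [7.2 1.2 0.3] tooly heading 95.33 toolx [-6.0e-04  1.1e-03 -1.0e+00] clock 10.9 F [-0.84 -0.29  0.22]
turn rotvec tool [ 0.006 -0.    -0.001]
```

```bash
python3 -m handwheel '-1 2 0.5 0 0 0 0;-1 2 0.5 0 0 0 0'|sed -n '2p;4p';python3 -m handwheel '-1 1 0 0 0 0 0;-1 1 0 0 0 0 0'|sed -n '2p;4p';python3 -m handwheel '-1 1 0 0 0 0 0'|sed -n '2p;4p'
```

```text
eef_pos: [536.8, -67.5, 66.1]
force: [0.2, 0.0, 1.4]
eef_pos: [536.8, -67.3, 63.9]
force: [1.0, -0.5, 0.7]
eef_pos: [536.9, -67.3, 63.0]
force: [-3.0, 0.1, 13.2]
```

```bash
python3 -m handwheel '-1 0.5 0 0 0 0 0'|sed -n '2p;4p';python3 -m handwheel '-1 0.7 0 0 0 0 0'|sed -n '2p;4p'
```

```text
eef_pos: [536.9, -67.3, 63.1]
force: [-2.1, -0.4, 8.5]
eef_pos: [536.9, -67.3, 63.1]
force: [-1.4, 0.7, 8.5]
```

```bash
python3 -m handwheel '-1 0.8 0 0 0 0 0;-1 0.8 0 0 0 0 0'|sed -n '2p;4p';python3 -m handwheel '-1 0.85 0 0 0 0 0;-1 0.85 0 0 0 0 0'|sed -n '2p;4p'; python3 -m handwheel '-1 0.85 0 0 0 0 0;-1 0.85 0 0 0 0 0'|sed -n '2p;4p'
```

```text
eef_pos: [536.9, -67.3, 63.1]
force: [-1.3, -0.1, 8.3]
eef_pos: [536.9, -67.3, 63.1]
force: [-3.0, 0.5, 8.6]
eef_pos: [536.9, -67.3, 63.1]
force: [-1.1, 0.2, 8.2]
```

```bash
python3 -m handwheel '-1 1.1 0 0 0 0 0;-1 1.1 0 0 0 0 0'|sed -n '2p;4p';python3 -m handwheel '-1 1.2 0 0 0 0 0;-1 1.2 0 0 0 0 0'|sed -n '2p;4p'
```

```text
eef_pos: [536.9, -67.3, 63.1]
force: [-2.8, 0.4, 11.0]
eef_pos: [536.9, -67.3, 63.1]
force: [-2.5, 1.2, 10.7]
```

```bash
python3 -m handwheel '-1 1.15 0 -0.3 0 0 0;-1 1.15 0 -0.3 0 0 0;-1 1.15 0 -0.3 0 0 0;-1 1.15 0 -0.3 0 0 0;-1 1.15 0 -0.3 0 0 0'|sed -n '2p;4p';python3 -m handwheel '-1 1.15 0 -0.2 0 0 0;-1 1.15 0 -0.2 0 0 0;-1 1.15 0 -0.2 0 0 0;-1 1.15 0 -0.2 0 0 0;-1 1.15 0 -0.2 0 0 0;-1 1.15 0 -0.2 0 0 0;-1 1.15 0 -0.2 0 0 0'|sed -n '2p;4p'; python3 -c "
from h import *
cv2.imwrite('pics/s11.png',cv2.resize(get_image('scene')[100:300,120:370],None,fx=3,fy=3,interpolation=2))"
```

```text
eef_pos: [536.8, -67.3, 63.1]
force: [-2.4, 0.1, 10.2]
eef_pos: [536.8, -67.3, 63.1]
force: [-2.0, 0.5, 10.4]
```

View pics/s11.png

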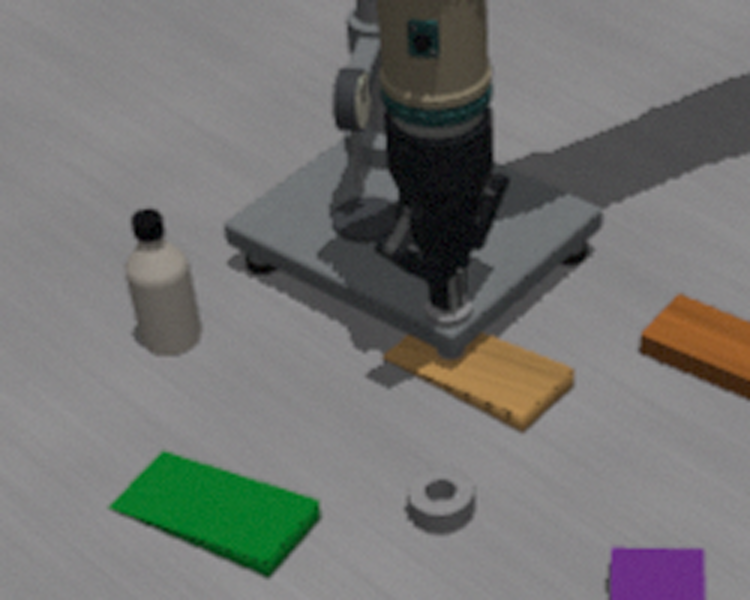

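```bash
python3 -m handwheel '-1 -2 0 0 0 0 0;-1 -10 0 0 0 0 0;-1 -40 0 0 0 0 0;-1 -45 0 0 0 0 0;-1 -20 45 0 0 0 0;-1 0 48 0 0 0 0;-1 0 48 0 0 0 0;-1 0 48 0 0 0 0;-1 0 48 0 0 0 0;-1 0 0 0 0 0 0'; python3 -c "
from h import *
cv2.imwrite('pics/s12.png',cv2.resize(get_image('scene')[160:300,220:400],None,fx=4,fy=4,interpolation=2))
cv2.imwrite('pics/t12.png',get_image('top'))"
```

```text
clock: 14.85
eef_pos: [516.4, 174.5, 191.6]
tool_rot: [0.307, 1.545, 0.39]
force: [0.5, 0.7, -0.8]
width: 0.1
```

View pics/s12.png

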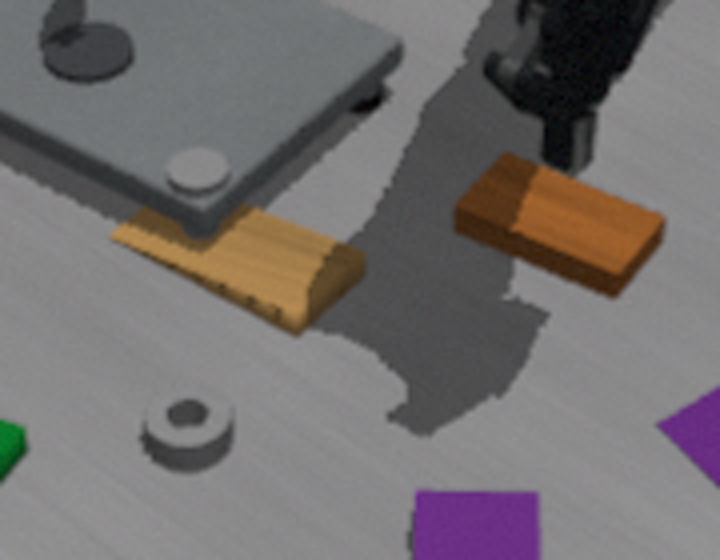

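View pics/t12.png

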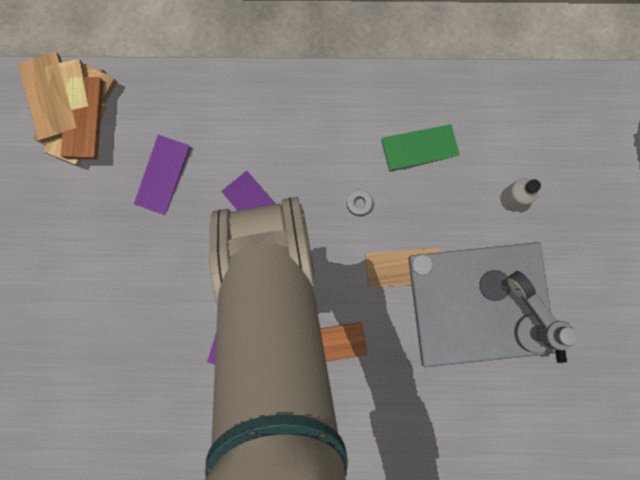

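```bash
python3 -c "
from cell import ctrl
print(ctrl.finish_job())"
```

```text
the job is handed in; nothing more can be done
None
```

The wedge is snug under the bare foot, the boss held about 10 N without giving, and the job is handed in at about 15 s of the 51 s allowed.

- **Wedge:** I pushed it on its thick face with both fingertips, turning it about 11° on the way so its centre line met the foot. The push climbed from about 0 to 7.5 N over the last 2 mm or so of travel, which by the given slope is about 0.25 mm of lift.
- **Press:** with shut fingers I held 10 to 11 N straight down on the boss for more than 1 s, after a brief 13 N at first touch. The height stayed at 63.1 mm throughout, so there was no rocking. A side force of 2 to 3 N was present during the press, but nothing slid.
- **Last pictures:** the boss and the stand are at the same pixels as before. The wedge's thick end has not moved since the push, and the collar, the bottle and what shows of the offcut are where they were. The arm stands clear.
- **Disagreement:** the top and scene cameras differ by 3 to 7 mm in absolute position. First contact came about 2 mm later than I had worked out from the pictures, so I relied on the push force rather than the geometry to judge when the wedge was snug.

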